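# Clamp a splice barrel in its V-block fixture

## Robot

A 6-joint arm with a two-finger parallel gripper is mounted at the origin on the work surface. World frame = base frame: x ahead of the robot, y to its left, z up, the work surface at z = 0. Lengths are in m, angles in rad, forces in N, time in s.
With the tool pointing down it reaches from about 0.425 to 0.95 m from the base axis. Payload 14.7 kg.
Tool frame: the origin (TCP) lies at the centre of the arm's flange, where the gripper is bolted on; the fingertips stand 173 mm ahead of it and the grasp point (between the pads) lies 155 mm ahead of it; z points along the fingers, y is the line along which they close (so a half turn about z gives the same grasp; the last joint's range is limited). The gripper opens to 85 mm and grips with 20 to 120 N. Pads are 22 mm wide; open, the fingers measure 114 mm over their backs; the gripper's body (76 mm by 85 mm) begins 54 mm behind the grasp point. The pads swing forward as they close: fully open they stand 13 mm farther back than shut.
Start: joints at [-1.337, 0.48, 1.596, -0, 1.065, -0.047], TCP at [0.18, -0.625, 0.405] pointing down, gripper open.
Joint ranges: [-2.75, 2.75], [-0.82, 2.05], [0.23, 2.67], [-1.56, 4.7], [0.09, 2.69], [-2.92, 2.92]. Speed limits (rad/s): [1.89, 1.89, 2.39, 3.01, 3.01, 3.01].

## Interface

Orientations are given as a unit quaternion [x, y, z, w].
In Python, from cell import r gives the robot as it stands.
- The arm moves only by the tool send_rows, never from a script. Its argument "rows" is a list that holds one entry, the list of rows, each a list of 7 numbers: the closure, from 0 (fully open) to 1 (shut), then the shift along the tool's x, y, z in units of 50 mm (1.0 is 50 mm), then the turn, a rotation vector about the tool's x, y, z in degrees. In form: [[[grip, dx, dy, dz, rx, ry, rz], ...]]. A call has 1 to 12 rows; each row shifts and turns the commanded pose from where the row before left it, along the tool's axes as they then stand; what a row does not reach is not made up. A row lasts 1/10 s, in which the tool goes at most 50 mm and 8.59 degrees, less where a joint would pass 70% of its speed; a pose out of reach is approached as far as the arm can. A call is refused whole if a number of a shift passes 1 or a number of a turn 8.59, either way. A call with a gripper value outside its range is refused whole. The fingers move at their own pace and stop on an object; "newtons" is the grip in N (left out, the last holds). Time passes only in rows, so rows that do not move let the fingers close. It gives the time, the measured TCP pose, the force, the opening and the grip force at its end, in the units of the state.
- r.get_state(): the state, without advancing time (a new reading comes with each control period).
- r.get_image(name): name is "scene" or "top" or "wrist"; returns a dict with "pixels" (400x640x3 uint8, red, green, blue), "fovy" (degrees; the focal length in pixels is half the picture's height over the tangent of half this angle, whatever the lens; pixels are square), "cx", "cy" (the principal point, pixels), "world_from_camera" (4x4, takes a point from camera to world coordinates); the wrist camera has in their place "hand_eye" (4x4, takes a point from camera to tool coordinates, whose origin is the TCP and whose axes are the flange's). Camera axes: x right, y down, z forward; pixel columns grow to the right and rows downward; lengths in m; the calibration is good to about 2 mm. A picture is of the moment at which its call begins: read the wrist's pose just before it. There is no depth.
- r.sign_off(): hands the job in; it is judged then, once.
The state is a dict: "time_s": time; "joint_pos": joint angles; "dq": joint speeds; "joint_efforts": joint torques, N m; "ee_pos": TCP position; "ee_rot": TCP orientation; "force": force on the tool from outside, world axes, zero at the start; "torque": the same for the moment, N m; "grip_width": opening from 0.0 (shut) to 1.0 (fully open); "finger_force": force on a finger pad.
Only numpy, scipy, OpenCV 4.12 (cv2) and the standard library are available. Lean on these libraries where they do the work, as an engineer would, in place of code of your own. Each camera call takes 0.05 s, during which the arm holds its last target. There are 200 camera calls.

## Task

Take the stepped metal barrel off its rest and lay it gently, without dropping it, in the two V-blocks of the clamping fixture with its slim nose towards the hooded stop, then slide it along until the nose is under the hood and bears firmly against the wall inside, without ramming it. Then swing the strap right over and press it down firmly onto the barrel, let go, and leave everything else on the bench where it is.

Things in the scene. Friction and masses are not known exactly. Their poses are not given: they have to be found in the camera images.
- barrel: Loose plain aluminium barrel, about 0.42 kg, 190 mm long: a main body of diameter 36 mm and 160 mm length, then a slim nose of diameter 26 mm and 30 mm length. Origin on its axis at mid-length; its x axis runs along it towards the nose (main body from x = -95 to +65 mm, nose from +65 to +95 mm). It starts lying level in the rest.
- barrel_nose (a point): Centre of the barrel's nose tip face, 95 mm from the barrel's origin along its x.
- rest: Fixed low black rest with two small grey V supports, 16 mm wide along the barrel, at x = -70 and +40 mm of its frame, 31 mm tall; the barrel's axis lies along its x, 34 mm above the bench. Origin at bench level. Between the supports the fingers have free room beside the barrel down to its 6 mm base plate.
- fixture: Fixed clamping fixture. Origin at bench level, x along its V-blocks towards the hooded stop, z up. Base plate: x -85 to 140 mm, y +-48 mm, 8 mm thick. Two steel 90 degree V-blocks, open upward, 64 mm wide, 41 mm tall: rear one x -70 to -50 mm, front one x 40 to 68 mm; the fingers have free room between them. The strap's hinge stands beside the front one at +y, 72 mm tall.
- vee_axis (a point): Point of the fixture (x = 0, y = 0, z = 42 mm) on the line, along the fixture's x, where the axis of a barrel seated in both V-blocks lies.
- nose_stop: Fixed dark steel hooded stop on the fixture's front end, aligned with it, at fixture x = 106 to 118 mm. Origin on the face of the rigid stop wall that the nose tip must touch, on the centre line, on top of the base plate; x points away from the V-blocks. The nose meets the wall 34 mm above this origin. Its hood reaches from the wall 18 mm towards the V-blocks.
- hood_mouth (a point): Centre of the hood's mouth, at nose height, 18 mm before the stop wall. Opening 34 mm wide, roof 17 mm above this point (22 mm to its top), open below: the 26 mm nose enters with 4 mm to spare all round, the 36 mm body does not, so the barrel must lie in the V-blocks with the nose short of the hood and then be slid in. At home its shoulder is 12 mm short of the hood.
- strap (a joint): Hinge angle of the clamp strap, rad: 0 = flat across the V-block, its pad resting on a well seated barrel; grows as it opens; 1.57 = upright; starts at 1.7 to 2.2, leaning away from the V-blocks to the fixture's +y side. Stiff hinge (0.12 N m friction): it stays where left; it needs to be pushed round along its arc. It can go to -0.15 if no barrel is there.
- strap_pivot (a point): Point on the strap's hinge axis, mid-width of the strap: fixture x = 59, y = 40, z = 66 mm. The hinge axis is along the fixture's x. Closed, the strap points along the fixture's -y.
- strap_tip (a point): Centre of the strap's rolled tip bar, diameter 10 mm, 22 mm long along the fixture's x, 74 mm from the pivot. The strap is a steel bar 18 mm wide, 6 mm thick, with a 4 mm rubber pad below it, 25 to 55 mm from the pivot.
- bottle: Bystander: small clear bottle, 40 mm diameter, 90 mm tall. Origin at its underside.
- tape: Bystander: white tape roll lying flat near the middle of the bench, 48 mm diameter, 18 mm tall. Origin at its underside.
- spare: Bystander: plain upright aluminium cylinder without a nose, 36 mm diameter, 90 mm tall. Origin at its underside.
- driver: Bystander: screwdriver lying on the bench. Origin at mid underside.
- sleeves: Bystander: open green box, 110 x 120 x 45 mm. Origin at its underside.
- cleaver: Bystander: fibre cleaver, black and grey, 60 x 90 mm, 82 mm tall. Origin at its underside.
Not all that is in view belongs to the job. Leave any green or turquoise look-alike of the barrel alone.

How it is judged:
On the way, in this order (a step that is already met when the one before it is completed fails the run):
1. the barrel lies centred in both V-blocks with its nose under the hood, pushed against the stop wall with more than 1.5 N for a moment (0.03 s), while the strap is still open (over 0.6 rad) (y of barrel in the frame of fixture between -0.0025 and 0.0025 m and z of barrel in the frame of fixture between 0.039 and 0.045 m and angle between the x axis of barrel and the x axis of fixture, either way round below 0.035 rad and x of barrel_nose in the frame of nose_stop between -0.003 and 0.004 m and distance between barrel_nose and nose_stop below 0.045 m and contact force between barrel and nose_stop above 1.5 N and value of joint strap above 0.6 rad), for 0.03 s.
2. the strap is pressed down on the seated barrel with more than 2.5 N for 0.2 s (y of barrel in the frame of fixture between -0.0025 and 0.0025 m and z of barrel in the frame of fixture between 0.039 and 0.045 m and angle between the x axis of barrel and the x axis of fixture, either way round below 0.035 rad and x of barrel_nose in the frame of nose_stop between -0.003 and 0.004 m and distance between barrel_nose and nose_stop below 0.045 m and contact force between strap and barrel above 2.5 N and value of joint strap below 0.06 rad), for 0.2 s.
At the end, for the whole second after the job is handed in: The barrel rests in both V-blocks (axis within 2.5 mm of the V's centre line sideways, 3 mm in height, 0.035 rad), nose towards the stop and its tip within 3 mm of the stop wall; the strap is closed on it (joint between -0.08 and 0.06 rad); all is at rest (y of barrel in the frame of fixture between -0.0025 and 0.0025 m and z of barrel in the frame of fixture between 0.039 and 0.045 m and angle between the x axis of barrel and the x axis of fixture, either way round below 0.035 rad and x of barrel_nose in the frame of nose_stop between -0.003 and 0.004 m and distance between barrel_nose and nose_stop below 0.045 m and value of joint strap between -0.08 and 0.06 rad and linear speed of barrel below 0.02 m/s); the robot touches nothing.
It fails at once if the barrel is dropped: it moves faster than 0.6 m/s while the fingers do not hold it (linear speed of barrel above 0.6 m/s and contact force between the fingers and barrel below 0.2 N).
It fails at once if the barrel is rammed against the stop with more than 45 N (contact force between barrel and nose_stop above 45 N).
It fails at once if a bystander is moved by more than 25 mm (distance of any of bottle, tape, spare, driver, sleeves, cleaver from where it was at the start of the episode above 0.025 m).
It also fails if it takes over 64 s, if anything falls off the work surface, if the arm or the gripper's body presses on something with over 40 N, if the wrist force passes 120 N, or if a joint passes its speed limit or range.

## Working session

There is one attempt and no reset: what is moved stays moved. The work goes in short steps, Python scripts to look and compute and a tool call to move; the robot and the scene stay as the last step left them, time stands still between calls to the robot, and variables do not carry over. Pictures are saved under pics/ and viewed, at most 10 in all, crops included, and the job is handed in when it is done.

Besides the shell and the picture viewer there is one more tool, called after "Request:" in YAML: its name, and indented under it one key for each argument. send_rows: Moves the arm, as the interface text tells. Its arguments: {"type":"object","properties":{"rows":{"type":"array"},"newtons":{"type":"number"}},"required":["rows"]}

```bash
mkdir -p pics; ls
cat > h.py <<'E'
import numpy as np, cv2
from cell import r
from scipy.spatial.transform import Rotation as R
def K(im):
    f=im["pixels"].shape[0]/2/np.tan(np.radians(im["fovy"])/2); return f,im["cx"],im["cy"]
def pose():
    s=r.get_state(); T=np.eye(4); T[:3,:3]=R.from_quat(s["ee_rot"]).as_matrix(); T[:3,3]=s["ee_pos"]; return T
def shot(n):
    T=pose(); im=r.get_image(n); im["W"]=np.array(im["world_from_camera"]) if n!="wrist" else T@np.array(im["hand_eye"]); return im
def ray(im,u,v):
    f,cx,cy=K(im); d=im["W"][:3,:3]@np.array([(u-cx)/f,(v-cy)/f,1]); return im["W"][:3,3],d/np.linalg.norm(d)
def onz(im,u,v,z):
    o,d=ray(im,u,v); return o+d*(z-o[2])/d[2]
def proj(im,p):
    f,cx,cy=K(im); q=np.linalg.inv(im["W"])@np.append(p,1); return np.array([cx+f*q[0]/q[2],cy+f*q[1]/q[2]])
def save(im,name,crop=None,scale=1):
    a=im["pixels"][:,:,::-1]
    if crop: u0,v0,u1,v1=crop; a=a[v0:v1,u0:u1]
    cv2.imwrite("pics/"+name,cv2.resize(a,None,fx=scale,fy=scale,interpolation=cv2.INTER_CUBIC))
E
python3 - <<'E'
from h import *
for n in("top","scene"):
    im=shot(n); save(im,n+"0.png",scale=1.25); print(n,K(im),im["W"].round(3).tolist())
    np.save(n+"0.npy",im,allow_pickle=True)
s=r.get_state(); print(s)
E
```

```text
pics
top (np.float64(363.45828861006186), 325.354363807187, 205.45964206402485) [[0.019, -0.987, 0.158, 0.341], [-1.0, -0.023, -0.02, 0.01], [0.023, -0.157, -0.987, 1.101], [0.0, 0.0, 0.0, 1.0]]
scene (np.float64(393.9729765892466), 325.0080879391223, 191.47988513217078) [[0.31, 0.75, -0.585, 1.154], [0.951, -0.236, 0.202, -0.223], [0.013, -0.618, -0.786, 0.932], [0.0, 0.0, 0.0, 1.0]]
{'time_s': 0.1, 'joint_pos': array([-1.33658721e+00,  4.80771312e-01,  1.59680371e+00,  2.01643643e-05,
        1.06511410e+00, -4.65972993e-02]), 'dq': array([-2.45768539e-03, -6.72234970e-04, -1.71958465e-03, -2.15255408e-05,
        2.27004720e-05,  1.64240280e-04]), 'joint_efforts': array([-1.32679459e-03, -9.52261949e+01, -4.31040716e+01,  1.02302090e-04,
        5.29385899e-03, -1.95539388e-05]), 'ee_pos': array([ 0.18011813, -0.62435787,  0.40413771]), 'ee_rot': array([ 9.90160186e-01,  1.39937503e-01, -4.25734289e-05, -5.46650916e-04]), 'force': array([ 0.19997504,  0.3718279 , -0.09058317]), 'torque': array([-0.05739217, -0.01832369,  0.01058867]), 'finger_force': 0.0, 'grip_width': 1.0024120038475925}
```

View pics/top0.png

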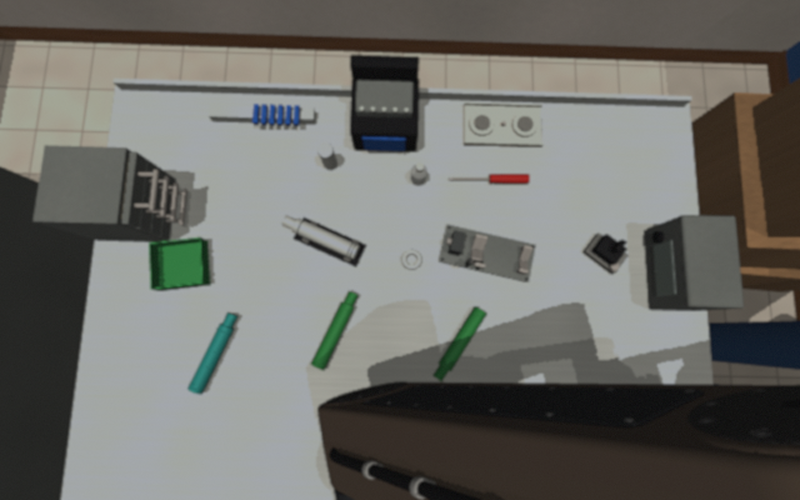

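View pics/scene0.png

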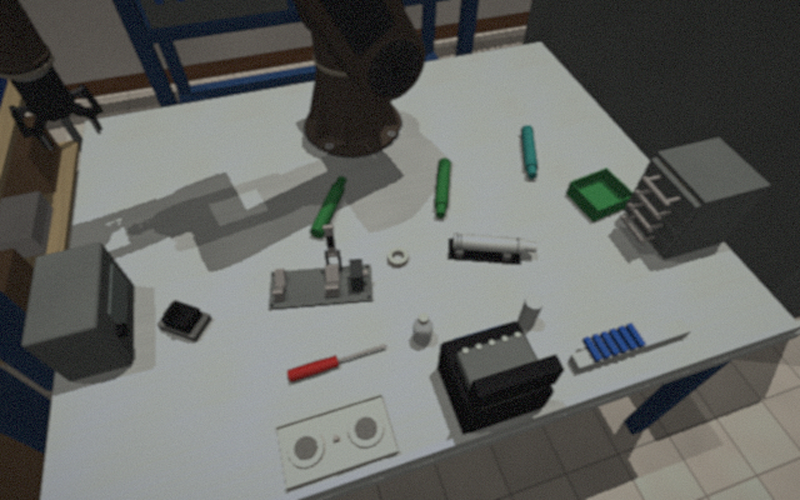

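The candidates for the barrel, in top-view pixels as viewed:
- a silver cylinder with a nose in the black rest, (330,240)
- two green look-alikes, (335,330) and (460,342)
- a turquoise look-alike, (213,352)
- the upright spare, (328,155)

I choose the silver one in the black rest. Its nose tip points left at (287,220), which is world +y. The fixture is at (487,252) with the hood at its left end (455,240). The strap leans towards the robot.

Run:
```python
from h import *
im=np.load("top0.npy",allow_pickle=True).item()
for n,u,v,z in [("nose",287,219,.034),("tail",362,254,.034),("fixhood",455,240,.06),("fixrear",527,260,.04),("bpl_tl",447,226,.008),("bpl_bl",440,263,.008),("bpl_tr",535,243,.008),("bpl_br",527,280,.008),("tape",411,259,.018),("driver",490,180,.01),("bottle",419,175,.05),("spare",328,158,.05)]:
    print(n,onz(im,u/1.25,v/1.25,z).round(3))
save(im,"crop1.png",(210,160,440,240),3.4)
print(np.array(r.get_image("wrist")["hand_eye"]).round(3).tolist())
```

```text
nose [0.596 0.277 0.034]
tail [0.516 0.095 0.034]
fixhood [ 0.55  -0.123  0.06 ]
fixrear [ 0.509 -0.297  0.04 ]
bpl_tl [ 0.595 -0.11   0.008]
bpl_bl [ 0.502 -0.093  0.008]
bpl_tr [ 0.557 -0.327  0.008]
bpl_br [ 0.465 -0.305  0.008]
tape [ 0.509 -0.022  0.018]
driver [ 0.715 -0.217  0.01 ]
bottle [ 0.709 -0.037  0.05 ]
spare [0.746 0.184 0.05 ]
[[0.001, -0.95, -0.313, 0.079], [1.0, 0.001, -0.0, 0.001], [0.001, -0.313, 0.95, 0.03], [0.0, 0.0, 0.0, 1.0]]
```

View pics/crop1.png

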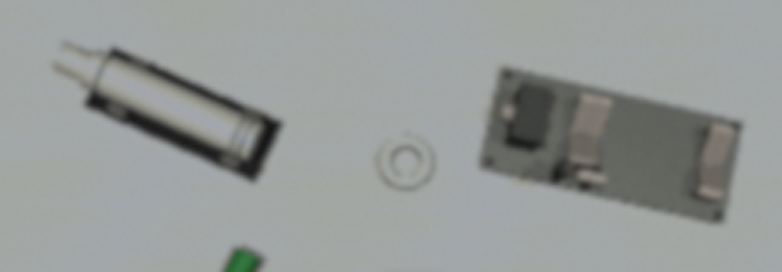

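```bash
cat >> h.py <<'E'
def plan(p,az):
    "turn (deg, tool axes) to pointing-down with tool x at azimuth az, then shift in units along the turned axes"
    T=pose(); a=np.radians(az); x=np.array([np.cos(a),np.sin(a),0]); z=np.array([0,0,-1.]); Rt=np.c_[x,np.cross(z,x),z]
    rv=np.degrees(R.from_matrix(T[:3,:3].T@Rt).as_rotvec()); d=Rt.T@(np.array(p)-T[:3,3])/.05
    print("turn",rv.round(2),"rows",np.abs(rv).max()/8.5,"shift",d.round(3),"rows",np.linalg.norm(d))
E
python3 -c "
from h import *
plan([.53,-.21,.43],80)"
```

```text
turn [-4.000e-02 -3.000e-02 -6.391e+01] rows 7.519050967162631 shift [ 9.378  5.452 -0.515] rows 10.859514285617522
```

Request:
send_rows:
  rows:
    - [[0,0,0,0,0,0,-8],[0,0,0,0,0,0,-8],[0,0,0,0,0,0,-8],[0,0,0,0,0,0,-8],[0,0,0,0,0,0,-8],[0,0,0,0,0,0,-8],[0,0,0,0,0,0,-8],[0,0,0,0,0,0,-8],[0,0.67,0.39,-0.04,0,0,0],[0,0.67,0.39,-0.04,0,0,0],[0,0.67,0.39,-0.04,0,0,0],[0,0.67,0.39,-0.04,0,0,0]]

```text
time_s: 1.35
ee_pos: [0.2807, -0.5047, 0.4126]
ee_rot: [0.766, 0.643, 0.0, -0.0]
force: [-0.2, -0.2, 0.1]
grip_width: 1.001
finger_force: 0.0
```

Request:
send_rows:
  rows:
    - [[0,0.67,0.39,-0.04,0,0,0],[0,0.67,0.39,-0.04,0,0,0],[0,0.67,0.39,-0.04,0,0,0],[0,0.67,0.39,-0.04,0,0,0],[0,0.67,0.39,-0.04,0,0,0],[0,0.67,0.39,-0.04,0,0,0],[0,0.67,0.39,-0.04,0,0,0],[0,0.67,0.39,-0.04,0,0,0],[0,0.67,0.39,-0.04,0,0,0],[0,0.67,0.39,-0.04,0,0,0],[0,0,0,0,0,0,0],[0,0,0,0,0,0,0]]

```text
time_s: 2.55
ee_pos: [0.5301, -0.2088, 0.4324]
ee_rot: [0.765, 0.644, -0.0, -0.0]
force: [0.8, -0.4, -0.2]
grip_width: 1.003
finger_force: 0.0
```

```bash
python3 -c "
from h import *
im=shot('wrist'); save(im,'w1.png',scale=1.25); np.save('w1.npy',im,allow_pickle=True); print(pose().round(3),K(im))
plan([.53,-.21,.43],80)
plan([.556,.186,.35],66.3)"
```

```text
[[ 0.171  0.985 -0.001  0.53 ]
 [ 0.985 -0.171  0.    -0.209]
 [-0.    -0.001 -1.     0.432]
 [ 0.     0.     0.     1.   ]] (np.float64(316.03075718987174), 323.91838040795733, 196.07397942104924)
turn [-0.04  0.01  0.13] rows 0.015819445682768923 shift [-0.009  0.01   0.048] rows 0.050095905982082946
turn [-4.000e-02  1.000e-02  1.383e+01] rows 1.6275840839667994 shift [ 7.455 -2.696  1.648] rows 8.096934234457963
```

View pics/w1.png

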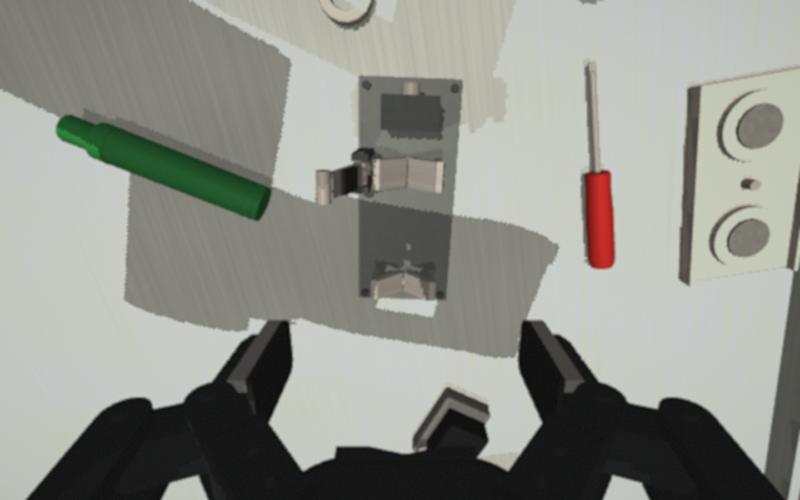

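The fixture is directly below: plate corners near (360,76), (462,80), (446,300) and (360,297), hood at (411,110), V valleys at about x=406, and the strap opened to the left with its tip bar at (323,187). I'll zoom in to measure it.

```bash
python3 -c "
from h import *
im=np.load('w1.npy',allow_pickle=True).item(); im['pixels']=np.clip(im['pixels'].astype(float)*1.6,0,255).astype(np.uint8)
save(im,'w1c.png',(240,52,400,252),3)"
```

```text
(no output)
```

View pics/w1c.png

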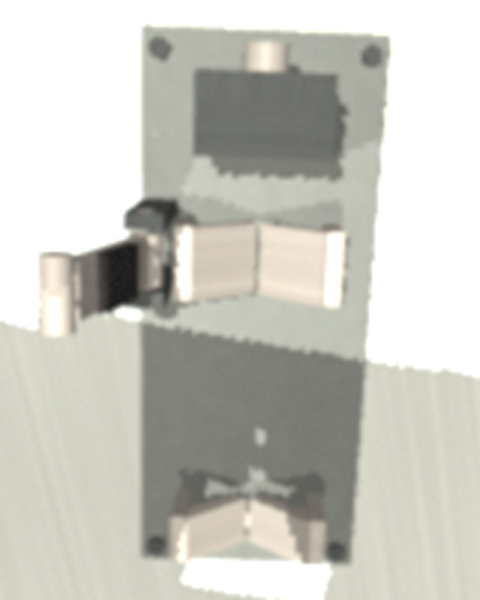

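Run:
```python
from h import *
im=np.load('w1.npy',allow_pickle=True).item()
P=[("TL",143,26,140,48,8),("TR",389,37,140,-48,8),("BR",350,563,-85,-48,8),("BL",141,558,-85,48,8),
("vf1",259,225,68,0,16.5),("vf2",257,293,40,0,16.5),("vr2",247,527,-70,0,16.5),
("fbl",177,226,68,32,41),("fbr",345,228,68,-32,41),("fbr2",341,307,40,-32,41),("fbl2",180,302,40,32,41),("rbl",170,562,-70,32,41),("rbr",323,562,-70,-32,41),("hoodTL",194,70,118,None,64),("hoodTR",337,74,118,None,64)]
A=[];B=[]
for n,u,v,x,y,z in P:
    w=onz(im,u/3+240-.33,v/3+52-.33,z/1000)
    if y is None: print(n,w.round(4)); continue
    A.append([x/1e3,y/1e3]);B.append(w[:2])
A=np.array(A);B=np.array(B)
a0=A.mean(0);b0=B.mean(0);U,S,V=np.linalg.svd((A-a0).T@(B-b0));M=V.T@np.diag([1,np.linalg.det(V.T@U.T)])@U.T
t=b0-M@a0; print("origin",t.round(4),"az",np.degrees(np.arctan2(M[1,0],M[0,0])).round(2))
for p,e in zip(P,((B-t)@M-A)*1000): print(p[0],e.round(1))
# strap tip bar centre: ray with fixture x=59 plane
o,d=ray(im,57/3+240,293/3+52); fx=M[:,0]
s=(0.059-(o[:2]-t)@fx)/(d[:2]@fx)
w=o+d*s; print("tip w/ x=59 plane: fixture y",(w[:2]-t)@M[:,1],"z",w[2])
for th in (1.7,1.8,1.9,2.0,2.1,2.2):
    y=.04-.074*np.cos(th);z=.066+.074*np.sin(th);print(th,(proj(im,np.append(t+M@[.059,y],z))-[240,52])*3)
np.savez('fix.npz',t=t,M=M)
```

```text
hoodTL [ 0.526  -0.1112  0.064 ]
hoodTR [ 0.5729 -0.1205  0.064 ]
origin [ 0.5249 -0.235 ] az 78.12
TL [-1.  -0.4]
TR [-1.4  1. ]
BR [0.3 0.5]
BL [-0.8  0.3]
vf1 [-1.3  0.3]
vf2 [-0.6  0. ]
vr2 [5.2 0.5]
fbl [-0.4 -0.8]
fbr [1.3 0.3]
fbr2 [-0.6 -0.2]
fbl2 [-1.  -2.3]
rbl [-1.1  0.4]
rbr [1.3 0.2]
tip w/ x=59 plane: fixture y 0.05589519749749594 z 0.1434705819633042
1.7 [ 82.75659302 291.30330676]
1.8 [ 57.49433804 289.52709143]
1.9 [ 33.61508166 287.35884531]
2.0 [ 11.50570063 284.84436068]
2.1 [ -8.50622688 282.03604808]
2.2 [-26.16045802 278.99057007]
```

Request:
send_rows:
  rows:
    - [[0,0,0,0,0,0,6.9],[0,0,0,0,0,0,6.9],[0,0.75,-0.27,0.16,0,0,0],[0,0.75,-0.27,0.16,0,0,0],[0,0.75,-0.27,0.16,0,0,0],[0,0.75,-0.27,0.16,0,0,0],[0,0.75,-0.27,0.16,0,0,0],[0,0.75,-0.27,0.16,0,0,0],[0,0.75,-0.27,0.16,0,0,0],[0,0.75,-0.27,0.16,0,0,0],[0,0.75,-0.27,0.16,0,0,0],[0,0.75,-0.27,0.16,0,0,0]]

```text
time_s: 3.8
ee_pos: [0.557, 0.1883, 0.3524]
ee_rot: [0.838, 0.546, -0.0, 0.0]
force: [0.3, -0.2, -0.4]
grip_width: 0.998
finger_force: 0.0
```

Request:
send_rows:
  rows:
    - [[0,0,0,0,0,0,0],[0,0,0,0,0,0,0]]

```text
time_s: 4.0
ee_pos: [0.5569, 0.1877, 0.3523]
ee_rot: [0.837, 0.547, -0.001, -0.0]
force: [0.2, -0.2, 0.8]
grip_width: 1.0
finger_force: 0.0
```

```bash
python3 -c "
from h import *
im=shot('wrist'); np.save('w2.npy',im,allow_pickle=True); print(pose().round(4))
save(im,'w2.png',(160,0,480,300),2)"
```

```text
[[ 4.025e-01  9.154e-01 -6.000e-04  5.569e-01]
 [ 9.154e-01 -4.025e-01 -5.000e-04  1.870e-01]
 [-7.000e-04 -3.000e-04 -1.000e+00  3.526e-01]
 [ 0.000e+00  0.000e+00  0.000e+00  1.000e+00]]
```

View pics/w2.png

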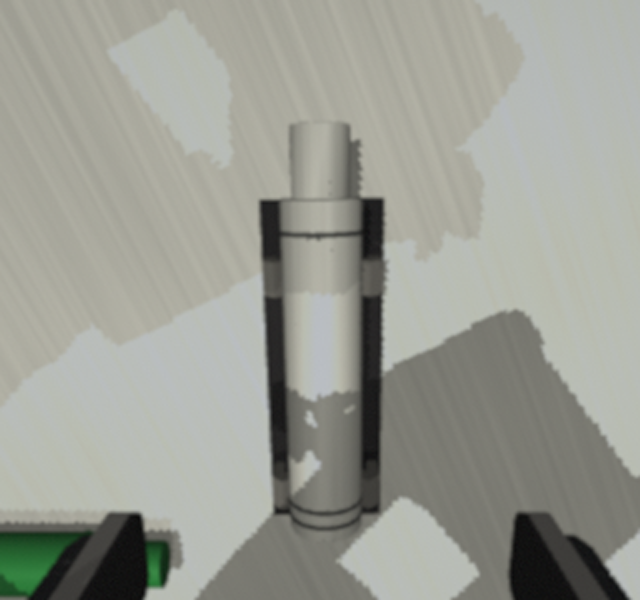

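The silver barrel lies in the rest: nose tip at (320,122), shoulder at y=200 with edges 279 and 362, and tail corners at (291,517) and (361,517).

Run:
```python
from h import *
im=np.load('w2.npy',allow_pickle=True).item()
q=lambda u,v,z=.034: onz(im,u/2+160-.25,v/2-.25,z)
nt=(q(290,126)+q(351,126))/2; sh=(q(279.5,203)+q(362,203))/2; tl=(q(291,516)+q(361,515))/2; tt=q(326,530,.052)
print("widths",np.linalg.norm(q(290,126)-q(351,126)),np.linalg.norm(q(279.5,203)-q(362,203)),np.linalg.norm(q(291,516)-q(361,515)))
d=nt-tl; print(nt,sh,tl,tt,"len",np.linalg.norm(d),np.linalg.norm(sh-tl),"az",np.degrees(np.arctan2(d[1],d[0])),np.degrees(np.arctan2(*(sh-tl)[[1,0]])))
# supports/rest base: black plate corners z=.006
for c in [(260,200),(384,199),(380,513),(273,513)]: print(q(*c,.006).round(4))
print("tail side top edges of rest support front", q(273,278,.031),q(374,278,.031), "rear",q(280,485,.031),q(371,485,.031))
```

```text
widths 0.025704390536094544 0.03603657306342967 0.035916125771677486
[0.59428242 0.2830517  0.034     ] [0.58180932 0.25457434 0.034     ] [0.52216836 0.11300004 0.034     ] [0.5231184  0.11496198 0.052     ] len 0.18471059858290514 0.15362398370582964 az 67.01958353001673 67.15578384875568
[0.5551 0.2669 0.006 ]
[0.6096 0.2436 0.006 ]
[0.5442 0.088  0.006 ]
[0.4891 0.1121 0.006 ]
tail side top edges of rest support front [0.54842327 0.23318998 0.031     ] [0.59077344 0.21466503 0.031     ] rear [0.50703368 0.1368722  0.031     ] [0.54953101 0.11829548 0.031     ]
```

Run:
```python
from h import *
im=np.load('w2.npy',allow_pickle=True).item(); g=cv2.cvtColor(im["pixels"],cv2.COLOR_RGB2GRAY).astype(int)
print("rows tail u=323:",list(enumerate(g[235:280,322],235)))
print("nose u=320:",list(enumerate(g[50:75,320],50)))
for v in (70,110,135,180,220,250): 
    d=np.diff(cv2.GaussianBlur(im["pixels"],(1,3),0).mean(2)[v].astype(float)); print(v,[(u,round(d[u])) for u in range(285,355) if abs(d[u])>14])
T=pose(); print(T.round(4)[:3,3], im["W"].round(4).tolist())
```

```text
rows tail u=323: [(235, np.int64(130)), (236, np.int64(130)), (237, np.int64(130)), (238, np.int64(130)), (239, np.int64(131)), (240, np.int64(131)), (241, np.int64(130)), (242, np.int64(131)), (243, np.int64(130)), (244, np.int64(130)), (245, np.int64(130)), (246, np.int64(130)), (247, np.int64(129)), (248, np.int64(130)), (249, np.int64(129)), (250, np.int64(129)), (251, np.int64(128)), (252, np.int64(129)), (253, np.int64(129)), (254, np.int64(125)), (255, np.int64(104)), (256, np.int64(69)), (257, np.int64(75)), (258, np.int64(108)), (259, np.int64(125)), (260, np.int64(128)), (261, np.int64(127)), (262, np.int64(116)), (263, np.int64(88)), (264, np.int64(72)), (265, np.int64(100)), (266, np.int64(124)), (267, np.int64(127)), (268, np.int64(126)), (269, np.int64(123)), (270, np.int64(119)), (271, np.int64(120)), (272, np.int64(121)), (273, np.int64(121)), (274, np.int64(121)), (275, np.int64(121)), (276, np.int64(121)), (277, np.int64(121)), (278, np.int64(121)), (279, np.int64(120))]
nose u=320: [(50, np.int64(171)), (51, np.int64(171)), (52, np.int64(171)), (53, np.int64(169)),
[... 587 characters left out ...]
 (339, -24), (340, -29), (341, -19), (350, 40), (351, 56), (352, 30)]
135 [(289, -15), (290, -36), (291, -30), (300, 15), (301, 18), (351, 23), (352, 26), (353, 26), (354, 14)]
180 [(291, -23), (292, -49), (293, -54), (294, -19), (301, 32), (302, 34), (303, 23), (338, -17), (339, -28), (340, -28), (341, -17), (349, 48), (350, 58), (351, 29)]
220 [(293, -32), (294, -55), (295, -46), (302, 15), (303, 22), (304, 16), (339, -21), (340, -25), (348, 28), (349, 44), (350, 22)]
250 [(295, -32), (296, -40), (305, 17), (338, -17), (349, 32), (350, 19)]
[0.5569 0.187  0.3526] [[0.9161, -0.3804, -0.1263, 0.5882], [-0.4008, -0.87, -0.287, 0.2604], [-0.0007, 0.3136, -0.9496, 0.3221], [0.0, 0.0, 0.0, 1.0]]
```

```bash
python3 -c "
from h import *
im=np.load('w2.npy',allow_pickle=True).item()
d=np.array([np.cos(np.radians(67.1)),np.sin(np.radians(67.1))])
for z,v in ((.052,269),(.052,265)):
  t=onz(im,322.5,v,z); print('tail->origin',t[:2]+.095*d)
plan([.5508,.1803,.185],67.1)"
```

```text
tail->origin [0.5579736  0.19826988]
tail->origin [0.55975238 0.20231978]
turn [-0.02  0.04 -0.84] rows 0.09840565153010526 shift [-0.172 -0.061  3.351] rows 3.356285147459411
```

Request:
send_rows:
  rows:
    - [[0,-0.17,-0.06,0,0,0,-0.84],[0,0,0,0.45,0,0,0],[0,0,0,0.45,0,0,0],[0,0,0,0.45,0,0,0],[0,0,0,0.45,0,0,0],[0,0,0,0.45,0,0,0],[0,0,0,0.4,0,0,0],[0,0,0,0.3,0,0,0],[0,0,0,0.25,0,0,0],[0,0,0,0.15,0,0,0],[0,0,0,0,0,0,0]]

```text
time_s: 5.15
ee_pos: [0.5506, 0.1812, 0.1846]
ee_rot: [0.833, 0.553, -0.0, -0.0]
force: [0.0, 0.9, -0.3]
grip_width: 0.996
finger_force: 0.0
```

Request:
send_rows:
  rows:
    - [[1,0,0,0,0,0,0],[1,0,0,0,0,0,0],[1,0,0,0,0,0,0],[1,0,0,0,0,0,0],[1,0,0,0,0,0,0],[1,0,0,0,0,0,0],[1,0,0,0,0,0,0],[1,0,0,0,0,0,0]]
  newtons: 60

```text
time_s: 5.95
ee_pos: [0.5512, 0.1816, 0.1859]
ee_rot: [0.833, 0.553, 0.001, 0.0]
force: [0.3, -0.9, 6.5]
grip_width: 0.405
finger_force: 58.9
```

Request:
send_rows:
  rows:
    - [[1,0,0,-0.1,0,0,0],[1,0,0,-0.2,0,0,0],[1,0,0,-0.3,0,0,0],[1,0,0,-0.4,0,0,0],[1,0,0,-0.5,0,0,0],[1,0,0,-0.5,0,0,0],[1,0,0,-0.5,0,0,0],[1,0,0,-0.5,0,0,0],[1,0,0,-0.3,0,0,0],[1,0,0,-0.2,0,0,0],[1,0,0,0,0,0,0],[1,0,0,0,0,0,0]]

```text
time_s: 7.15
ee_pos: [0.5505, 0.1815, 0.36]
ee_rot: [0.833, 0.553, -0.0, -0.0]
force: [-0.2, 1.3, -5.3]
grip_width: 0.405
finger_force: 60.4
```

```bash
python3 -c "
from h import *
plan([.5187,-.2644,.355],78.12)
im=shot('wrist'); np.save('w3.npy',im,allow_pickle=True); save(im,'w3.png',(160,0,480,400),1.5)"
```

```text
turn [-1.000e-02  1.000e-02 -1.099e+01] rows 1.2928798439941958 shift [-8.858  1.213  0.101] rows 8.940789433933256
```

View pics/w3.png

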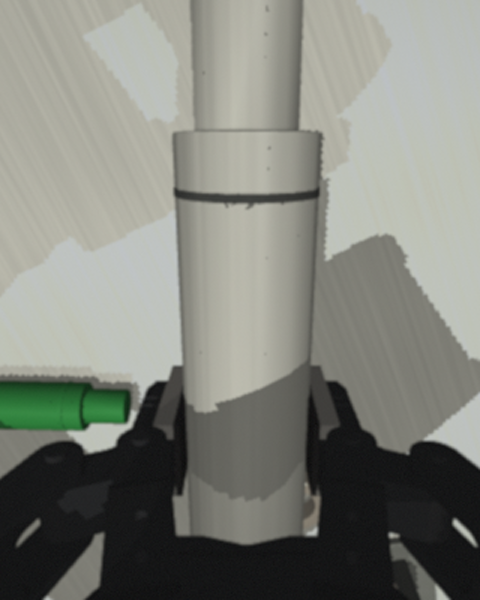

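The barrel hangs level and straight in the fingers, with the shoulder at y≈132 (edges 174 and 321) and the nose beyond it. Next I work out its place in the tool frame.

Run:
```python
from h import *
im=np.load('w3.npy',allow_pickle=True).item(); H=np.array(im["hand_eye"]); f,cx,cy=K(im)
for v in (134,138):
  a,b=174/1.5+160,321.5/1.5+160; y=v/1.5
  c=np.array([((a+b)/2-cx)/f,(y-cy)/f,1])
  Z=.036*f/(b-a); print("width-depth:",(H@np.append(c*Z,1)).round(4))
  for zt in (.150,.153,.156):
    d=H[:3,:3]@c; s=(zt-H[2,3])/d[2]; p=H[:3,3]+d*s; print(zt,p.round(4),"width",(b-a)/f*s)
# axis direction: midlines
for v,l,r_ in ((145,174.5,321),(350,183,309)): print(v,(l+r_)/2)
```

```text
width-depth: [ 8.020e-02 -1.000e-04  1.522e-01  1.000e+00]
0.15 [ 8.02e-02 -1.00e-04  1.50e-01] width 0.03534355559214808
0.153 [ 8.02e-02 -1.00e-04  1.53e-01] width 0.03622795289680341
0.156 [ 8.02e-02 -1.00e-04  1.56e-01] width 0.03711235020145874
width-depth: [ 7.920e-02 -1.000e-04  1.519e-01  1.000e+00]
0.15 [ 7.92e-02 -1.00e-04  1.50e-01] width 0.03543214736853618
0.153 [ 7.92e-02 -1.00e-04  1.53e-01] width 0.036318761493965186
0.156 [ 7.92e-02 -1.00e-04  1.56e-01] width 0.037205375619394195
145 247.75
350 246.0
```

Request:
send_rows:
  rows:
    - [[1,0,0,0,0,0,-5.5],[1,0,0,0,0,0,-5.5],[1,-0.3,0.04,0,0,0,0],[1,-0.55,0.08,0,0,0,0],[1,-0.65,0.09,0,0,0,0],[1,-0.65,0.09,0,0,0,0],[1,-0.65,0.09,0,0,0,0],[1,-0.65,0.09,0,0,0,0],[1,-0.65,0.09,0,0,0,0],[1,-0.65,0.09,0,0,0,0],[1,-0.65,0.09,0,0,0,0],[1,-0.65,0.09,0,0,0,0]]

```text
time_s: 8.4
ee_pos: [0.5288, -0.125, 0.3595]
ee_rot: [0.777, 0.629, -0.0, -0.001]
force: [1.1, 0.3, -5.5]
grip_width: 0.406
finger_force: 60.4
```

Request:
send_rows:
  rows:
    - [[1,-0.65,0.09,0,0,0,0],[1,-0.65,0.09,0,0,0,0],[1,-0.65,0.09,0,0,0,0],[1,-0.5,0.06,0,0,0,0],[1,-0.3,0.04,0,0,0,0],[1,0,0,0,0,0,0],[1,0,0,0,0,0,0],[1,0,0,0,0,0,0]]

```text
time_s: 9.2
ee_pos: [0.5194, -0.2607, 0.3599]
ee_rot: [0.776, 0.63, -0.0, -0.0]
force: [0.4, 0.0, -4.7]
grip_width: 0.404
finger_force: 60.4
```

```bash
python3 -c "
from h import *
plan([.5192,-.2621,.21],78.12)"
```

```text
turn [-0.04 -0.03  0.01] rows 0.005001813517693458 shift [-2.900e-02  2.000e-03  2.999e+00] rows 2.9990314566731198
```

Request:
send_rows:
  rows:
    - [[1,-0.03,0,0.2,0,0,0],[1,0,0,0.4,0,0,0],[1,0,0,0.5,0,0,0],[1,0,0,0.5,0,0,0],[1,0,0,0.5,0,0,0],[1,0,0,0.4,0,0,0],[1,0,0,0.3,0,0,0],[1,0,0,0.15,0,0,0],[1,0,0,0.05,0,0,0],[1,0,0,0,0,0,0],[1,0,0,0,0,0,0]]

```text
time_s: 10.3
ee_pos: [0.5195, -0.2631, 0.211]
ee_rot: [0.776, 0.63, 0.0, 0.001]
force: [0.8, -0.8, -4.3]
grip_width: 0.404
finger_force: 60.3
```

Request:
send_rows:
  rows:
    - [[1,0,0,0.04,0,0,0],[1,0,0,0.04,0,0,0],[1,0,0,0.04,0,0,0],[1,0,0,0.04,0,0,0],[1,0,0,0.04,0,0,0],[1,0,0,0.04,0,0,0],[1,0,0,0.02,0,0,0],[1,0,0,0.02,0,0,0],[1,0,0,0,0,0,0]]

```text
time_s: 11.2
ee_pos: [0.5192, -0.263, 0.196]
ee_rot: [0.776, 0.63, -0.0, -0.0]
force: [-0.1, 0.0, -5.0]
grip_width: 0.406
finger_force: 60.3
```

Not in contact yet. I go on in half-millimetre steps.

Request:
send_rows:
  rows:
    - [[1,0,0,0.015,0,0,0],[1,0,0,0.015,0,0,0],[1,0,0,0,0,0,0]]

```text
time_s: 11.5
ee_pos: [0.5192, -0.2629, 0.1946]
ee_rot: [0.776, 0.63, 0.0, -0.0]
force: [-0.1, -0.3, -4.3]
grip_width: 0.403
finger_force: 60.3
```

Request:
send_rows:
  rows:
    - [[1,0,0,0.01,0,0,0],[1,0,0,0.01,0,0,0],[1,0,0,0,0,0,0]]

```text
time_s: 11.8
ee_pos: [0.5192, -0.263, 0.194]
ee_rot: [0.776, 0.63, 0.0, 0.0]
force: [-2.8, 0.5, 2.9]
grip_width: 0.403
finger_force: 61.4
```

Request:
send_rows:
  rows:
    - [[1,0,-0.01,0,0,0,0],[1,0,0,0,0,0,0],[1,0,0,0,0,0,0]]
  newtons: 20

```text
time_s: 12.1
ee_pos: [0.5191, -0.263, 0.194]
ee_rot: [0.776, 0.63, 0.0, 0.0]
force: [1.5, 1.8, 5.3]
grip_width: 0.401
finger_force: 61.2
```

Request:
send_rows:
  rows:
    - [[1,0.05,0,0,0,0,0],[1,0.05,0,0,0,0,0],[1,0,0,0,0,0,0]]

```text
time_s: 12.4
ee_pos: [0.52, -0.2583, 0.194]
ee_rot: [0.776, 0.63, 0.0, 0.001]
force: [0.3, -4.0, 5.2]
grip_width: 0.403
finger_force: 61.3
```

Request:
send_rows:
  rows:
    - [[0.4,0,0,0,0,0,0],[0.4,0,0,0,0,0,0],[0.4,0,0,0,0,0,0],[1,0,0,0,0,0,0],[1,0,0,0,0,0,0],[1,0,0,0,0,0,0],[1,0,0,0,0,0,0]]
  newtons: 20

```text
time_s: 13.1
ee_pos: [0.5201, -0.2581, 0.1938]
ee_rot: [0.776, 0.63, 0.0, 0.0]
force: [3.8, 0.8, -0.7]
grip_width: 0.415
finger_force: 22.3
```

Request:
send_rows:
  rows:
    - [[1,0.05,0,0,0,0,0],[1,0.05,0,0,0,0,0],[1,0.05,0,0,0,0,0],[1,0,0,0,0,0,0]]

```text
time_s: 13.5
ee_pos: [0.5216, -0.2506, 0.1938]
ee_rot: [0.776, 0.63, 0.0, 0.0]
force: [4.2, -0.2, -0.3]
grip_width: 0.416
finger_force: 22.4
```

Request:
send_rows:
  rows:
    - [[1,0.04,0,0,0,0,0],[1,0.04,0,0,0,0,0],[1,0.04,0,0,0,0,0],[1,0.02,0,0,0,0,0],[1,0,0,0,0,0,0]]

```text
time_s: 14.0
ee_pos: [0.523, -0.2439, 0.1939]
ee_rot: [0.776, 0.63, 0.0, 0.0]
force: [4.5, -2.8, 0.3]
grip_width: 0.411
finger_force: 22.4
```

Request:
send_rows:
  rows:
    - [[1,0.02,0,0,0,0,0],[1,0.02,0,0,0,0,0],[1,0,0,0,0,0,0]]

```text
time_s: 14.3
ee_pos: [0.5234, -0.2421, 0.1939]
ee_rot: [0.776, 0.63, 0.0, 0.0]
force: [4.3, -3.3, 0.1]
grip_width: 0.416
finger_force: 22.4
```

Request:
send_rows:
  rows:
    - [[1,0.02,0,0,0,0,0],[1,0.02,0,0,0,0,0],[1,0,0,0,0,0,0]]

```text
time_s: 14.6
ee_pos: [0.5238, -0.2401, 0.1939]
ee_rot: [0.776, 0.63, 0.0, 0.0]
force: [4.8, -3.5, -0.2]
grip_width: 0.413
finger_force: 22.4
```

Request:
send_rows:
  rows:
    - [[1,0.02,0,0,0,0,0],[1,0.02,0,0,0,0,0],[1,0,0,0,0,0,0]]

```text
time_s: 14.9
ee_pos: [0.5242, -0.2381, 0.1939]
ee_rot: [0.776, 0.63, 0.0, 0.0]
force: [3.4, -4.1, 0.1]
grip_width: 0.416
finger_force: 22.4
```

Request:
send_rows:
  rows:
    - [[1,0.02,0,0,0,0,0],[1,0,0,0,0,0,0]]

```text
time_s: 15.1
ee_pos: [0.5244, -0.2372, 0.1939]
ee_rot: [0.776, 0.63, 0.0, 0.0]
force: [5.1, -3.3, 0.2]
grip_width: 0.413
finger_force: 22.4
```

Request:
send_rows:
  rows:
    - [[1,0.02,0,0,0,0,0],[1,0,0,0,0,0,0]]

```text
time_s: 15.3
ee_pos: [0.5246, -0.2362, 0.1939]
ee_rot: [0.776, 0.63, 0.0, 0.001]
force: [4.7, -3.7, -0.8]
grip_width: 0.412
finger_force: 22.4
```

Request:
send_rows:
  rows:
    - [[1,0.02,0,0,0,0,0],[1,0,0,0,0,0,0]]

```text
time_s: 15.5
ee_pos: [0.5249, -0.2352, 0.1939]
ee_rot: [0.776, 0.63, 0.0, 0.0]
force: [4.8, -2.7, 0.2]
grip_width: 0.418
finger_force: 22.4
```

Request:
send_rows:
  rows:
    - [[1,0.02,0,0,0,0,0],[1,0.02,0,0,0,0,0],[1,0,0,0,0,0,0]]

```text
time_s: 15.8
ee_pos: [0.5253, -0.2335, 0.1939]
ee_rot: [0.776, 0.63, 0.0, 0.001]
force: [1.6, -6.7, -0.4]
grip_width: 0.416
finger_force: 22.3
```

```bash
python3 -c "
from h import *
im=shot('wrist'); np.save('w4.npy',im,allow_pickle=True); save(im,'w4.png',(160,0,480,400),1.5)"
```

```text
(no output)
```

View pics/w4.png

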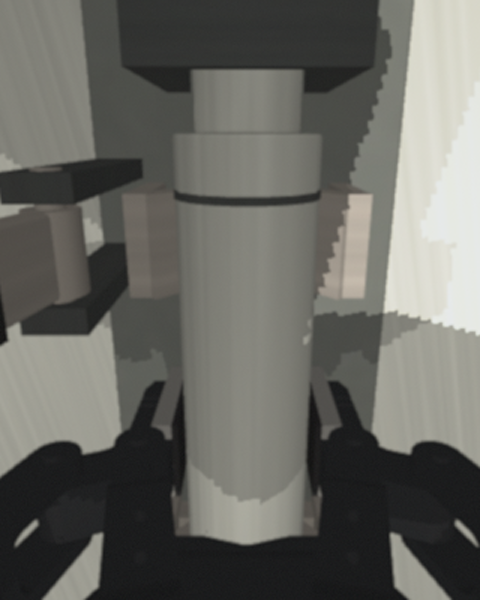

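The nose is under the hood, with the shoulder at y≈133 (no slip in the fingers) and the strap open at left. Resistance is starting to rise, so I press a little more.

Request:
send_rows:
  rows:
    - [[1,0.02,0,0,0,0,0],[1,0,0,0,0,0,0]]

```text
time_s: 16.05
ee_pos: [0.5253, -0.2332, 0.1939]
ee_rot: [0.776, 0.63, -0.0, 0.001]
force: [-1.3, -17.8, -1.6]
grip_width: 0.413
finger_force: 22.2
```

Request:
send_rows:
  rows:
    - [[1,0.02,0,0,0,0,0],[1,0,0,0,0,0,0]]

```text
time_s: 16.25
ee_pos: [0.5254, -0.2328, 0.1939]
ee_rot: [0.776, 0.63, -0.0, 0.001]
force: [-4.6, -25.4, -2.0]
grip_width: 0.416
finger_force: 22.1
```

The nose bears against the wall with roughly 20 N. Next I let go, rise, and shut the fingers to use them as a pusher.

Request:
send_rows:
  rows:
    - [[0,0,0,0,0,0,0],[0,0,0,0,0,0,0],[0,0,0,0,0,0,0],[0,0,0,0,0,0,0],[0,0,0,0,0,0,0],[0,0,0,-0.2,0,0,0],[0,0,0,-0.4,0,0,0],[0,0,0,-0.6,0,0,0],[0,0,0,-0.7,0,0,0],[0,0,0,-0.7,0,0,0],[0,0,0,-0.7,0,0,0],[0,0,0,-0.4,0,0,0]]

```text
time_s: 17.45
ee_pos: [0.5256, -0.2311, 0.3824]
ee_rot: [0.776, 0.63, 0.001, 0.002]
force: [-0.1, -1.2, -0.1]
grip_width: 1.002
finger_force: 0.0
```

```bash
cat >> h.py <<'E'
F=np.load('fix.npz') 
def fw(x,y,z): return np.append(F['t']+F['M']@[x,y],z)
def wf(p): return np.append(F['M'].T@(p[:2]-F['t']),p[2])
E
python3 -c "
from h import *
print(r.get_state()['grip_width']); plan(fw(.059,.090,.378),-11.88)
im=shot('wrist'); np.save('w5.npy',im,allow_pickle=True); save(im,'w5.png',(160,0,480,400),1.5)"
```

```text
1.0017760585277287
turn [ 0.19 -0.11 90.01] rows 10.589653116239187 shift [-1.797 -1.1    0.087] rows 2.1089413502002734
```

View pics/w5.png

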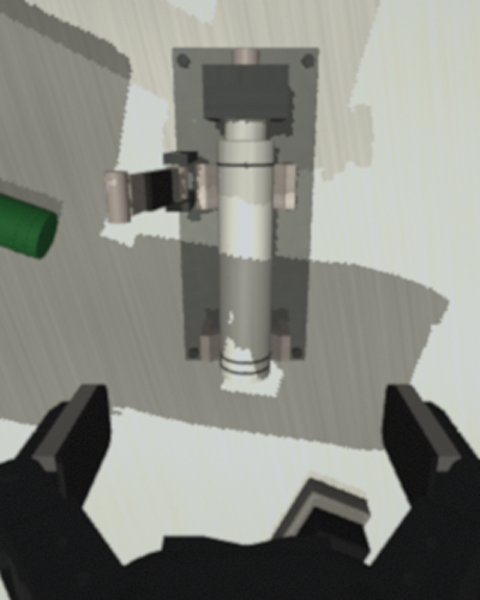

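```bash
python3 -c "
from h import *
im=np.load('w5.npy',allow_pickle=True).item()
q=lambda u,v,z: (wf(onz(im,u/1.5+160,v/1.5,z))*1000).round(1)
print('shoulder exp x76',q(246,140,.060),'corners z42',q(219,143,.042),q(272,143,.042))
print('hood front top exp x88',q(246,120,.064),'blockfront x68/40',q(285,165,.041),q(285,208,.041), 'plate far',q(172,48,.008),q(319,48,.008),'near',q(187,360,.008),q(306,360,.008))
o,d=ray(im,118/1.5+160,197/1.5)
for th in (1.7,1.8,1.9): print(th,(proj(im,fw(.059,.04-.074*np.cos(th),.066+.074*np.sin(th)))-[160,0])*1.5)"
```

```text
shoulder exp x76 [82.  -0.2 60. ] corners z42 [80.1 16.5 42. ] [ 80.1 -16.5  42. ]
hood front top exp x88 [92.8 -0.2 64. ] blockfront x68/40 [ 66.8 -25.1  41. ] [ 39.7 -25.8  41. ] plate far [138.8  47.9   8. ] [138.9 -48.    8. ] near [-85.9  46.7   8. ] [-86.  -48.7   8. ]
1.7 [133.99750723 195.39626039]
1.8 [118.26654204 195.0422619 ]
1.9 [103.5474075 194.5089432]
```

Request:
send_rows:
  rows:
    - [[1,0,0,0,0,0,8.2],[1,0,0,0,0,0,8.2],[1,0,0,0,0,0,8.2],[1,0,0,0,0,0,8.2],[1,0,0,0,0,0,8.2],[1,0,0,0,0,0,8.2],[1,0,0,0,0,0,8.2],[1,0,0,0,0,0,8.2],[1,0,0,0,0,0,8.2],[1,0,0,0,0,0,8.2],[1,0,0,0,0,0,8],[1,0,0,0,0,0,0]]

```text
time_s: 18.7
ee_pos: [0.5252, -0.2309, 0.3791]
ee_rot: [0.994, -0.105, 0.0, 0.0]
force: [0.1, 0.4, 0.2]
grip_width: 0.001
finger_force: 0.0
```

```bash
python3 -c "
from h import *
print(wf(pose()[:3,3])); plan(fw(.059,.090,.378),-11.88)"
```

```text
[0.00406754 0.00053498 0.3790885 ]
turn [ 0.   -0.   -0.15] rows 0.017229403358565938 shift [-1.789 -1.099  0.022] rows 2.0997858009095585
```

Request:
send_rows:
  rows:
    - [[1,-0.45,-0.275,0,0,0,0],[1,-0.45,-0.275,0,0,0,0],[1,-0.45,-0.275,0,0,0,0],[1,-0.44,-0.275,0,0,0,0],[1,0,0,0.3,0,0,0],[1,0,0,0.5,0,0,0],[1,0,0,0.5,0,0,0],[1,0,0,0.3,0,0,0],[1,0,0,0.12,0,0,0],[1,0,0,0,0,0,0]]

```text
time_s: 19.7
ee_pos: [0.449, -0.1587, 0.2924]
ee_rot: [0.995, -0.102, -0.001, -0.0]
force: [-0.2, 0.1, 0.4]
grip_width: -0.0
finger_force: 0.0
```

```bash
python3 -c "
from h import *
print(wf(pose()[:3,3]))"
```

```text
[0.05901083 0.09000543 0.29241054]
```

Request:
send_rows:
  rows:
    - [[1,0.12,0,0,0,0,0],[1,0.12,0,0,0,0,0],[1,0.12,0,0,0,0,0],[1,0.12,0,0,0,0,0],[1,0.12,0,0,0,0,0],[1,0.12,0,0,0,0,0],[1,0.12,0,0,0,0,0],[1,0.12,0,0,0,0,0]]

```text
time_s: 20.5
ee_pos: [0.4965, -0.1688, 0.2926]
ee_rot: [0.995, -0.103, -0.0, -0.0]
force: [-2.0, 1.4, -1.0]
grip_width: -0.003
finger_force: 0.9
```

Request:
send_rows:
  rows:
    - [[1,0.12,0,0,0,0,0],[1,0.12,0,0,0,0,0],[1,0.12,0,0,0,0,0],[1,0,0,0,0,0,0]]

```text
time_s: 20.9
ee_pos: [0.5146, -0.1727, 0.2928]
ee_rot: [0.995, -0.103, 0.0, 0.0]
force: [-0.2, 0.2, 1.1]
grip_width: 0.001
finger_force: 0.0
```

Request:
send_rows:
  rows:
    - [[1,0.085,0,0.075,0,0,0],[1,0.085,0,0.075,0,0,0],[1,0.085,0,0.075,0,0,0],[1,0.085,0,0.075,0,0,0],[1,0.08,0,0.08,0,0,0],[1,0.08,0,0.08,0,0,0],[1,0.08,0,0.08,0,0,0],[1,0.08,0,0.08,0,0,0]]

```text
time_s: 21.7
ee_pos: [0.5463, -0.1792, 0.2613]
ee_rot: [0.995, -0.103, -0.0, -0.0]
force: [-1.6, 1.1, 1.1]
grip_width: 0.002
finger_force: 0.8
```

Request:
send_rows:
  rows:
    - [[1,0.08,0,0.08,0,0,0],[1,0.08,0,0.03,0,0,0],[1,0.08,0,0.03,0,0,0],[1,0.08,0,0.03,0,0,0],[1,0.08,0,0.03,0,0,0],[1,0.08,0,0.03,0,0,0],[1,0,0,0,0,0,0]]

```text
time_s: 22.4
ee_pos: [0.5702, -0.1843, 0.2502]
ee_rot: [0.995, -0.103, 0.0, 0.0]
force: [-0.1, 0.1, 0.8]
grip_width: -0.001
finger_force: 0.0
```

```bash
python3 -c "
from h import *
print(wf(pose()[:3,3]))"
```

```text
[ 0.05895373 -0.03388331  0.25015875]
```

Request:
send_rows:
  rows:
    - [[1,0,0,0.03,0,0,0],[1,0,0,0.03,0,0,0],[1,0,0,0.03,0,0,0],[1,0,0,0.02,0,0,0],[1,0,0,0,0,0,0]]

```text
time_s: 22.9
ee_pos: [0.5697, -0.1842, 0.2453]
ee_rot: [0.995, -0.103, 0.0, 0.0]
force: [-1.5, 0.9, 12.1]
grip_width: 0.004
finger_force: 6.1
```

Request:
send_rows:
  rows:
    - [[1,0,0,0.02,0,0,0],[1,0,0,0,0,0,0]]

```text
time_s: 23.1
ee_pos: [0.5697, -0.1842, 0.2448]
ee_rot: [0.995, -0.103, 0.001, 0.0]
force: [-3.2, 1.9, 21.6]
grip_width: -0.001
finger_force: 10.6
```

Request:
send_rows:
  rows:
    - [[1,0,0,0,0,0,0],[1,0,0,0,0,0,0],[1,0,0,0,0,0,0],[1,0,0,0,0,0,0],[1,0,0,-0.1,0,0,0],[1,0,0,-0.3,0,0,0],[1,0,0,-0.6,0,0,0],[1,0,0,-0.7,0,0,0],[1,0,0,-0.7,0,0,0],[1,0,0,-0.7,0,0,0],[1,0,0,0,0,0,0],[1,0,0,0,0,0,0]]

```text
time_s: 24.3
ee_pos: [0.5694, -0.1841, 0.4]
ee_rot: [0.995, -0.103, 0.001, 0.0]
force: [-0.6, 0.5, -0.6]
grip_width: -0.001
finger_force: 0.0
```

```bash
python3 -c "
from h import *
im=shot('wrist'); save(im,'w6.png',(100,0,540,360),1.6)
for th in (0,.06,.12): print(th,(proj(im,fw(.059,.04-.074*np.cos(th),.066+.074*np.sin(th)))-[100,0])*1.6)"
```

```text
0 [356.4463581  281.76170437]
0.06 [356.41901219 283.79694929]
0.12 [356.39110422 286.30701104]
```

View pics/w6.png

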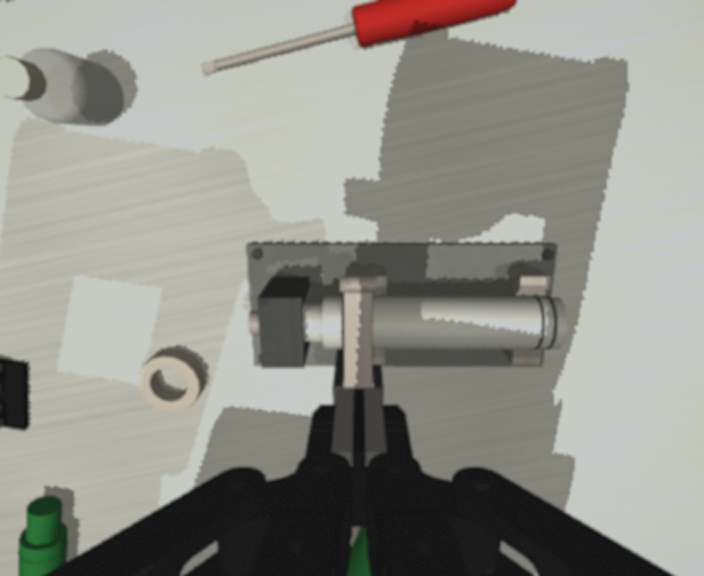

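The strap lies flat across the barrel, with its tip bar at (363,283) where θ≈0 predicts (356,282). The nose is under the hood at (315,325), and the bottle, tape and driver are undisturbed. I hand it in.

```bash
python3 -c "
from cell import r
print(r.sign_off())"
```

```text
the job is handed in; nothing more can be done
None
```

I laid the barrel in both V-blocks, pushed its nose against the stop wall at about 20 N, pressed the strap shut on it at about 22 N, and handed the job in at 24 s; the sign-off returned no verdict.

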